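Hold a spread circlip at the groove of a braked spindle

TASK

First stand the spindle's brake lever upright and leave it there. Then pick up the circlip pliers, which already carry the snap ring on their pins, squeeze the handles fully so that the ring is spread, slide the ring down over the upright axle stub until it lies level with the groove just above the hub, and finish while holding it there: pliers level, still in the gripper, ring still fully spread. Leave the other things on the bench where they are.

Things in the scene. Friction and masses are not known exactly. Their poses are not given: they have to be found in the camera images.
- lever (a joint): brake lever of the spindle fixture: 10 mm steel rod with a black ball knob (24 mm across), 88 mm from hinge to knob centre. 0 = leaning 0.6 rad to the fixture's -x, 0.6 = upright, 1.2 = leaning 0.6 rad to its +x. Swings in the fixture's x-z plane, stays where it is left, needs about 1 N at the knob. Starts leaning to -x.
- lever_knob (a point): centre of the lever's ball knob; moves with the lever. About 105 mm above the bench at joint value 0, 120 mm when upright.
- lever_hinge (a point): centre of the lever's hinge, 32 mm above the bench, between two grey cheeks (50 mm long, 52 mm over their outsides, 40 mm above the bench). Axes are the fixture's: the hinge runs along y, z is up. It lies 110 mm from the spindle's axis, to the fixture's +y.
- groove (a point): on the axis of the upright axle stub, half-way up its groove, 73 mm above the bench; axes are the fixture's (z up, +y to the lever). The bright steel stub is 30 mm in diameter, 1 mm chamfer, top 100 mm above the bench. Groove: 25 mm in diameter, 6 mm high, 70 to 76 mm above the bench; right below it is the hub, 56 mm in diameter, its flat top 70 mm above the bench.
- fixture: the spindle fixture, fast to the bench: origin on the stub's axis at bench level, z up. Base plate 12 mm thick, reaching 50 mm to -x, +x and -y and 160 mm to +y of the axis; round housing 72 mm across up to 45 mm, then hub and stub. The lever stands on its +y end.
- pliers_grip (a point): where to squeeze the pliers: mid-way between the two black handles, half-way up them (8 mm above the bench as they lie), 55 mm behind the pivot. x points forward to the ring, z up. Over their outsides the handles measure 40 mm here when relaxed (64 mm at the rear ends), and 22 mm, parallel, when squeezed to the stop; while squeezed by flat fingers the pliers creep about 3 mm forward.
- ring_center (a point): centre of the snap ring, 129.5 mm ahead of pliers_grip along the pliers' x, mid-thickness; axes of the pliers. Flat steel ring 4 mm thick, its underside level with the handles' undersides, gap and lugs towards the pliers; it hangs on the plier pins and cannot come off. Spread: clear inside 37 mm (3.5 mm all round the stub), 46 mm outside. Relaxed: 26 mm wide inside, does not pass the stub.
- handle_left (a joint): how far each plier handle is squeezed: 0 = relaxed, 0.165 rad = against the stop, ring fully spread (both handles move alike, and the ring with them). A spring resists: at pliers_grip the handles start to close at about 5 N per side and are fully closed from about 12 N; 25 to 30 N holds them well.
- pliers: circlip pliers with the ring, about 0.19 kg, balance point 20 mm ahead of pliers_grip: origin below the pivot, level with the handles' undersides, x forward to the ring, z up. Lie flat on the bench at the start. Each handle is a bar 8 mm thick, 16 mm high, from 28 to 130 mm behind the pivot; jaws and pivot lie 3 to 16 mm above the undersides.
- driver: screwdriver with a black handle, 170 mm long, lying on the bench; not part of the job.
- solvent: white plastic bottle, 60 mm in diameter, 150 mm tall; not part of the job.
- jar: small amber jar, 56 mm in diameter, 55 mm tall; not part of the job.
- spacer: loose aluminium spacer ring, 44 mm across, 12 mm thick; not part of the job.
- lens: black lens barrel, a cylinder 36 mm in diameter and 40 mm tall, standing; not part of the job.
There are look-alikes about, which are no part of the job. Leave any green look-alike of the fixture alone.

How it is judged (in metres and radians):
On the way, in this order (a step that is already met when the one before it is completed fails the run):
1. the brake lever stands upright, let go, and the pliers still lie on the bench (value of joint lever between 0.45 and 0.75 rad and contact force between the fingers and lever below 0.3 N and height (world z) of pliers below 0.01 m), for 0.2 s.
2. the pliers are lifted clear of the bench with the ring spread (height (world z) of ring_center above 0.05 m and value of joint handle_left above 0.13 rad), for 0.1 s.
At the end, for the whole second after the job is handed in: Ring round the stub (centre within 6 mm of its axis), mid-height within 4 mm of the groove's, pliers tilted under 0.12 rad, slower than 0.03 m/s, gripped (over 2 N), handles squeezed past 0.13 of 0.165 rad, brake lever within 0.15 rad of upright (horizontal distance between ring_center and groove below 0.006 m and z of ring_center in the frame of groove between -0.004 and 0.004 m and angle between ring_center's own z axis and vertical below 0.12 rad and value of joint handle_left above 0.13 rad and contact force between the fingers and pliers above 2 N and linear speed of pliers below 0.03 m/s and value of joint lever between 0.45 and 0.75 rad); the arm keeps its last pose, push and grip.
It fails at once if one of the other things was moved by more than 30 mm (distance of any of driver, solvent, jar, spacer, lens from where it was at the start of the episode above 0.03 m).
It also fails if it takes over 54 s, if anything falls off the work surface, if the arm or the gripper's body presses on something with over 40 N, if the wrist force passes 120 N, or if a joint passes its speed limit or range.

ROBOT

A 6-joint arm with a two-finger parallel gripper is mounted at the origin on the work surface. World frame = base frame: x ahead of the robot, y to its left, z up, the work surface at z = 0. Lengths are in mm, angles in rad, forces in N, time in s.
With the tool pointing down it reaches from about 350 to 725 mm from the base axis. Payload 4.3 kg.
Tool frame: the origin (TCP) lies between the finger pads; the fingertips stand 17 mm ahead of it and the grasp point (between the pads) lies 2 mm behind it; z points along the fingers, y is the line along which they close (so a half turn about z gives the same grasp; the last joint's range is limited). The gripper opens to 85 mm and grips with 20 to 120 N. Pads are 22 mm wide; open, the fingers measure 114 mm over their backs; the gripper's body (76 mm by 85 mm) begins 54 mm behind the grasp point. The pads swing forward as they close: fully open they stand 13 mm farther back than shut.
Start: joints at [1.043, 0.377, 0.081, 1.274, 0, 1.46], TCP at [233.319, 525.577, 211.929] pointing down, gripper open.
Joint ranges: [-2.72, 2.72], [-0.84, 1.66], [-1.02, 1.22], [-1.77, 2.12], [-1.37, 1.28], [-3.14, 3.14]. Speed limits (rad/s): [2.57, 2.57, 3.14, 3.14, 3.14, 3.14].

INTERFACE

Orientations are given as [roll, pitch, yaw] about the fixed x, y, z axes, in that order (R = Rz(yaw) Ry(pitch) Rx(roll)).
In Python, from cell import r gives the robot as it stands.
- The arm moves only by the shell command python3 -m inch 'ROWS' [OPENING] [FORCE]. ROWS is JSON, a list of rows, each a list of 2 entries, a list of its own where there are three numbers: the shift along the tool's x, y, z in cm, then the turn about the tool's z in degrees. In form: [[[tx, ty, tz], roll], ...]. A call has 1 to 12 rows; each row shifts and turns the commanded pose from where the row before left it, along the tool's axes as they then stand; what a row does not reach is not made up. A row lasts 1/8 s, in which the tool goes at most 62.5 mm and 10.7 degrees, less where a joint would pass 70% of its speed; a pose out of reach is approached as far as the arm can. A call is refused whole if a number of a shift passes 6.25 or a number of a turn 10.7, either way. A call with a gripper value outside its range is refused whole. OPENING is the closure, from 0 (fully open) to 1 (shut), set as the call begins (- or left out, the last holds). The fingers move at their own pace and stop on an object; FORCE is the grip in N (left out, the last holds). Time passes only in rows, so rows that do not move let the fingers close. It gives the time, the measured TCP pose, the force, the opening and the grip force at its end, in the units of the state.
- r.get_obs(): the state, without advancing time (a new reading comes with each control period).
- r.read_camera(name): name is "scene" or "top" or "wrist"; returns the picture (400x640x3 uint8, blue, green, red); there is no depth.
- r.camera_model(name): a dict with "fx", "fy", "cx", "cy" (pixels), "distortion" ([k1, k2, p1, p2, k3] as OpenCV has them; the pictures are not rectified), "rvec" (rotation vector, rad) and "tvec" (3), from world to camera coordinates, as OpenCV has them. Camera axes: x right, y down, z forward; pixel columns grow to the right and rows downward; lengths in mm; the calibration is good to about 2 mm. A picture is of the moment at which its call begins: read the wrist's pose just before it. camera_model takes no time and is no camera call; for the wrist camera it gives the pose at the moment of the call.
- r.sign_off(): hands the job in; it is judged then, once.
The state is a dict: "t": time; "joints": joint angles; "qvel": joint speeds; "effort": joint torques, N m; "tool_pos": TCP position; "ee_rot": TCP orientation; "wrist_force": force on the tool from outside, world axes, zero at the start; "moment": the same for the moment, N m; "gripper_width": finger opening in mm; "gripper_force": force on a finger pad.
Only numpy, scipy, OpenCV 4.12 (cv2) and the standard library are available. Lean on these libraries where they do the work, as an engineer would, in place of code of your own. Each camera call takes 0.05 s, during which the arm holds its last target. There are 200 camera calls.

## Working session

There is one attempt and no reset: what is moved stays moved. The work goes in short steps, Python scripts to look and compute and a shell command to move; the robot and the scene stay as the last step left them, time stands still between calls to the robot, and variables do not carry over. Pictures are saved under pics/ and viewed, at most 10 in all, crops included, and the job is handed in when it is done.

```bash
ls; mkdir -p pics
cat > h.py <<'E'
import numpy as np, cv2
from cell import r
def cm(n):
    m=r.camera_model(n);K=np.array([[m['fx'],0,m['cx']],[0,m['fy'],m['cy']],[0,0,1]]);R=cv2.Rodrigues(np.array(m['rvec'],float))[0]
    return K,np.array(m['distortion'],float),R,np.array(m['tvec'],float).ravel()
def ray(c,px):
    K,d,R,t=c
    p=cv2.undistortPoints(np.array([[px]],float),K,d)[0,0]
    return -R.T@t, R.T@np.array([p[0],p[1],1])
def onz(c,px,z):
    o,v=ray(c,px); return o+v*(z-o[2])/v[2]
def proj(c,P):
    K,d,R,t=c
    return cv2.projectPoints(np.array(P,float).reshape(-1,3),cv2.Rodrigues(R)[0],t,K,d)[0].reshape(-1,2)
E
python3 - <<'E'
from h import *
print(r.get_obs())
for n in ['scene','top']:
    im=r.read_camera(n); cv2.imwrite(f'pics/{n}0.png',im); c=cm(n); print(n,ray(c,(320,200)),c[0][0,0])
E
```

```text
pics
{'t': 0.0, 'joints': array([ 1.04267900e+00,  3.78075956e-01,  7.96431616e-02,  1.27436666e+00,
       -1.27662046e-05,  1.46049738e+00]), 'qvel': array([ 9.23583876e-04, -1.07826249e-03, -1.03436917e-04, -3.26579895e-04,
       -9.04786881e-05, -1.02929911e-03]), 'effort': array([-1.33703934e-04, -4.63603342e+01,  2.69875985e+01,  2.09701160e-02,
       -2.94459096e-04, -1.01989431e-05]), 'tool_pos': array([232.9729872 , 524.95271023, 210.96020921]), 'ee_rot': array([-3.13960029e+00, -2.07806554e-04,  2.72377408e+00]), 'wrist_force': array([0.04456586, 0.00546822, 0.35959284]), 'moment': array([0.00742303, 0.01730198, 0.05003587]), 'gripper_force': 0.0, 'gripper_width': 85.35631779544559}
scene (array([1479.96063988, -186.9716173 , 1105.15236778]), array([-0.69272977,  0.12556645, -0.71053846])) 502.4545928003653
top (array([ 345.3819067 ,  -15.26184385, 1416.79376611]), array([ 0.1349045 , -0.01773451, -0.99071012])) 458.17188555967647
```

View pics/scene0.png

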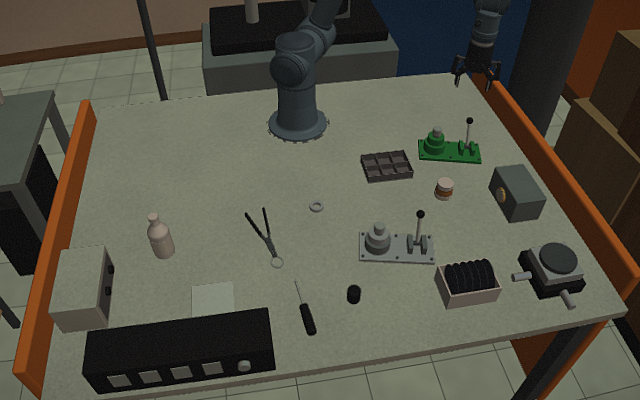

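View pics/top0.png

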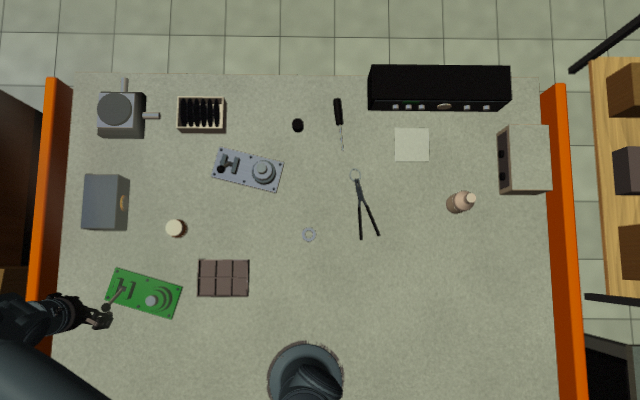

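The top view shows two fixtures: a grey one (stub 263,170; knob 221,169) and a green look-alike (150,300), which I'll leave alone. The grey one fits the description. The pliers are the only pair: ring (355,174), handle ends (360,238) and (378,235). I'll confirm this in one crop and measure.

Run:
```python
from h import *
im=cv2.imread('pics/top0.png'); cr=im[140:245,205:390]
cv2.imwrite('pics/crop.png',cv2.resize(cr,None,fx=4.3,fy=4.3,interpolation=cv2.INTER_CUBIC))
c=cm('top')
# fixture plate outline z=12: bluish grey mask
b,g,rr=[im[...,i].astype(int) for i in range(3)]
m=((b-rr)>4).astype(np.uint8); m[:140]=0;m[200:]=0;m[:,:205]=0;m[:,295:]=0
m=cv2.morphologyEx(m,cv2.MORPH_CLOSE,np.ones((5,5)))
k=max(cv2.findContours(m,0,2)[0],key=cv2.contourArea); 
bp=cv2.boxPoints(cv2.minAreaRect(k)); print('plate px',bp,'\n',[onz(c,p,12).round(0) for p in bp])
# pliers: dark pixels
m=(im.max(2)<75).astype(np.uint8); m[:165]=0;m[245:]=0;m[:,:345]=0;m[:,385:]=0
for k in cv2.findContours(m,0,2)[0]:
    if cv2.contourArea(k)>10: print(cv2.contourArea(k),cv2.boundingRect(k),k[:,0].min(0))
for n,p,z in [('stub',(264,168),100),('knob',(221,169),105),('ring',(355,174),2),('hl',(360,238),8),('hr',(378,235),8)]: print(n,onz(c,p,z).round(0))
s=cm('scene')
for n,p,z in [('stub',(377,228),100),('knob',(420,214),105),('ring',(277,262),2)]: print('scene',n,onz(s,p,z).round(0))
```

```text
plate px [[210.7059  176.17648]
 [218.23532 146.05884]
 [282.9412  162.23532]
 [275.41177 192.35297]] 
 [array([609., 299.,  12.]), array([705., 279.,  12.]), array([655.,  76.,  12.]), array([559.,  98.,  12.])]
219.0 (355, 179, 25, 61) [355 179]
stub [618. 125. 100.]
knob [613. 249. 105.]
ring [ 621. -150.    2.]
hl [ 420. -164.    8.]
hr [ 430. -219.    8.]
scene stub [630. 122. 100.]
scene knob [606. 249. 105.]
scene ring [ 621. -152.    2.]
```

View pics/crop.png

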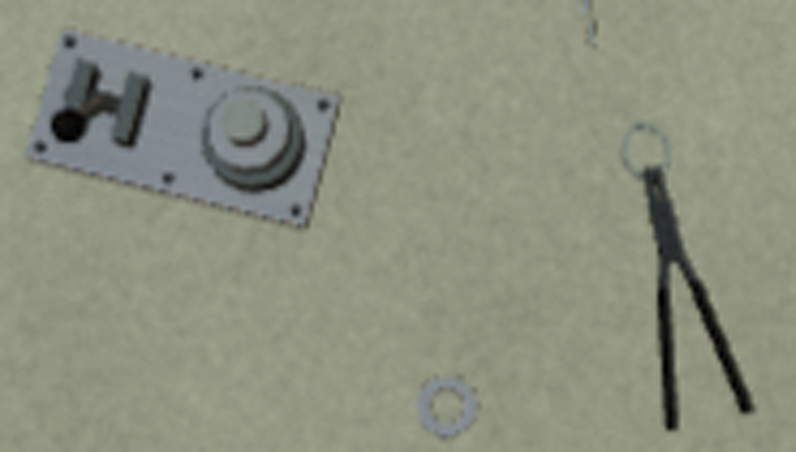

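The crop confirms the grey fixture, with its stub top at about (262,168) and knob at (221,169), and the pliers. The plate measures 206 x 98 mm against the stated 210 x 100, so the scale is right. I'll move above the lever.

```bash
cat >> h.py <<'E'
from scipy.spatial.transform import Rotation as Ro
def to(P,yaw=None):
    o=r.get_obs();R=Ro.from_euler('xyz',o['ee_rot']); d=R.inv().apply(np.array(P,float)-o['tool_pos'])
    print('t',round(o['t'],2),'pos',o['tool_pos'].round(1),'rot',o['ee_rot'].round(3),'w',round(o['gripper_width'],1),'q',o['joints'].round(2)); print('delta cm',(d/10).round(2))
    if yaw is not None: print('roll deg',np.degrees((o['ee_rot'][2]-yaw+np.pi)%(2*np.pi)-np.pi).round(1))
E
python3 -m inch '[[[-3.9,-0.8,0],0],[[-3.9,-0.8,0],0],[[-3.9,-0.8,0],0],[[-3.9,-0.8,0],0],[[-3.9,-0.8,0],0],[[-3.9,-0.8,0],0],[[-3.9,-0.8,0],0],[[-3.9,-0.8,0],0],[[-3.9,-0.8,0],0],[[-3.9,-0.8,0],0],[[-3.9,-0.8,0],0],[[-3.9,-0.8,0],0]]'
python3 -m inch '[[[0,0,0],-10],[[0,0,0],-10],[[0,0,0],-10],[[0,0,0],-10],[[0,0,0],-10],[[0,0,0],-10],[[0,0,0],-10],[[0,0,0],-10],[[0,0,0],-10],[[0,0,0],-10],[[0,0,0],0]]'
python3 - <<'E'
from h import *
to((600,253,210),-1.815)
im=r.read_camera('wrist'); c=cm('wrist'); cv2.imwrite('pics/w1.png',im); np.savez('w1.npz',K=c[0],d=c[1],R=c[2],t=c[3])
to((600,253,210),-1.815)
print(ray(c,(320,200)))
E
```

```text
t: 1.6
tool_pos: [622.8, 247.0, 211.3]
ee_rot: [-3.141, -0.001, 2.724]
wrist_force: [0.6, 0.1, -0.4]
gripper_width: 85.3
gripper_force: 0.0
t: 2.98
tool_pos: [621.8, 247.8, 211.3]
ee_rot: [3.141, -0.001, -1.816]
wrist_force: [0.1, -0.2, 0.0]
gripper_width: 85.5
gripper_force: 0.0
t 2.98 pos [621.8 247.8 211.3] rot [ 3.141e+00 -1.000e-03 -1.816e+00] w 85.5 q [ 0.28  0.59  0.42  1.4   0.   -1.04]
delta cm [0.03 2.24 0.13]
roll deg -0.1
t 3.02 pos [621.8 247.9 211.4] rot [ 3.141 -0.    -1.817] w 85.8 q [ 0.28  0.59  0.42  1.4   0.   -1.04]
delta cm [0.03 2.24 0.14]
roll deg -0.1
(array([603.84464686, 173.25306184, 372.42464509]), array([ 0.05272832,  0.26586924, -0.96304549]))
```

View pics/w1.png

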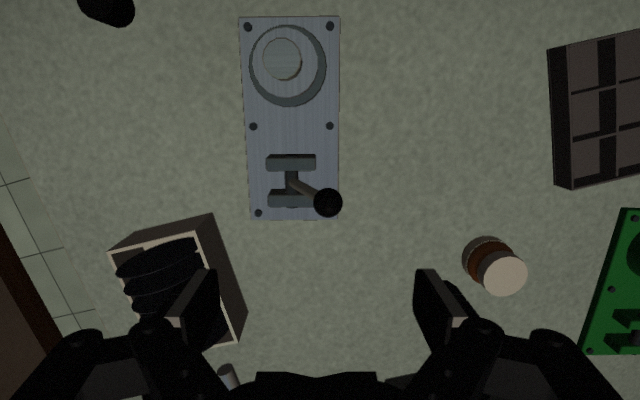

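The wrist view shows the knob at (328,202), the stub top circle at (282,59), the cheeks at (291,163) and (291,198), and the plate corners (239,17), (339,16), (338,219), (249,219).

Run:
```python
from h import *
z=np.load('w1.npz');c=(z['K'],z['d'],z['R'],z['t'])
im=cv2.imread('pics/w1.png')
g=cv2.medianBlur(cv2.cvtColor(im,6),3)
cs=cv2.HoughCircles(g[20:110,235:345],cv2.HOUGH_GRADIENT,1,8,param1=80,param2=12,minRadius=14,maxRadius=45)
print(None if cs is None else (cs[0][:5]+[235,20,0]).round(1))
m=(im.max(2)<35).astype(np.uint8);m[:185]=0;m[220:]=0;m[:,:313]=0;m[:,345:]=0
k=max(cv2.findContours(m,0,2)[0],key=cv2.contourArea);kc,kr=cv2.minEnclosingCircle(k);print('knob px',kc,kr)
print('knob',onz(c,kc,105).round(1)); print('stub',onz(c,(282,59),100).round(1))
print('cheeks',[onz(c,p,40).round(1) for p in [(266,159),(315,159),(267,194),(316,196)]])
P=np.array([onz(c,p,12) for p in [(239,17),(339,16),(338,219),(249,219)]]);print(P.round(1))
```

```text
[[286.5  63.5  39.4]
 [288.5  71.5  36.4]
 [296.5  58.5  44.4]
 [276.5  63.5  40. ]
 [295.5  66.5  44.4]]
knob px (325.0714416503906, 200.92857360839844) 16.970949172973633
knob [614.6 248.9 105. ]
stub [620.1 134.4 100. ]
cheeks [array([663.9, 210.9,  40. ]), array([616.7, 222.8,  40. ]), array([673.1, 245.6,  40. ]), array([625. , 259.9,  40. ])]
[[655.5  74.6  12. ]
 [561.4  97.7  12. ]
 [609.1 299.5  12. ]
 [707.2 274.9  12. ]]
```

```bash
python3 -m inch '[[[0.1,0.5,0],0],[[0,0.5,1],0],[[0,0,2],0],[[0,0,2],0],[[0,0,2],0],[[0,0,1.5],0],[[0,0,1.2],0],[[0,0,0],0],[[0,0,0],0]]' && python3 -m inch '[[[0,0,0],0],[[0,0,0],0],[[0,0,0],0],[[0,0,0],0],[[0,0,0],0],[[0,0,0],0],[[0,0,0],0]]' 1 20
python3 - <<'E'
from h import *
to((645.6,241.4,116))
cv2.imwrite('pics/w2.png',r.read_camera('wrist'))
E
```

```text
t: 4.15
tool_pos: [612.6, 249.5, 115.6]
ee_rot: [-3.141, 0.001, -1.814]
wrist_force: [-0.1, 0.3, 0.6]
gripper_width: 85.4
gripper_force: 0.0
t: 5.03
tool_pos: [612.2, 249.4, 114.9]
ee_rot: [-3.142, 0.0, -1.814]
wrist_force: [-0.5, -0.4, -0.1]
gripper_width: 0.1
gripper_force: 0.0
t 5.03 pos [612.2 249.4 114.9] rot [-3.142  0.    -1.814] w 0.1 q [ 0.29  0.59  0.17  1.15  0.   -1.04]
delta cm [-0.03 -3.44 -0.11]
```

View pics/w2.png

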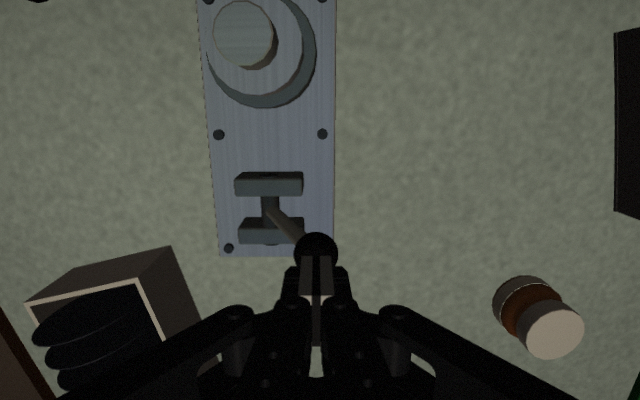

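The closed fingers missed the knob: it shows at (316,250), just to the stub's side of the fingertips, and the stub top is at (244,34). I'll triangulate both from the two wrist views.

Run:
```python
from h import *
z=np.load('w1.npz');c1=(z['K'],z['d'],z['R'],z['t']);c2=cm('wrist');ct=cm('top');cs=cm('scene')
def tri(L):
    A=np.zeros((3,3));b=np.zeros(3)
    for c,p in L:
        o,v=ray(c,p);v/=np.linalg.norm(v);M=np.eye(3)-np.outer(v,v);A+=M;b+=M@o
    X=np.linalg.solve(A,b);print(X.round(1),[(proj(c,X)[0]-p).round(1) for c,p in L]);return X
tri([(c1,(328,202)),(c2,(316,249))])
tri([(c1,(328,202)),(c2,(316,249)),(ct,(221,169.3)),(cs,(420,214))])
tri([(c1,(282,59)),(c2,(244,34))])
tri([(c1,(282,59)),(c2,(244,34)),(ct,(262.2,167.9)),(cs,(377.5,230))])
for p,q in [((266,155),(236,173)),((315,155),(303,172)),((267,205),(239,243)),((315,207),(303,243))]: print(onz(c1,p,40).round(1),onz(c2,q,40).round(1))
```

```text
[613.  252.6  96.6] [array([-0.4, -0.1]), array([0.6, 0.1])]
[611.4 247.6 110.8] [array([ 0.7, -1.6]), array([1.3, 1.9]), array([ 0.2, -0.3]), array([0.3, 0.1])]
[620.1 134.   97.8] [array([ 0.1, -0.2]), array([-0.2,  0.3])]
[621.6 130.5  80.7] [array([-0.9, -1.4]), array([1.7, 0.6]), array([0.8, 0.1]), array([ 1.1, -0. ])]
[662.8 207.1  40. ] [660.7 206.   40. ]
[615.8 219.   40. ] [614.  216.9  40. ]
[676.5 256.9  40. ] [675.2 258.1  40. ]
[628.9 271.1  40. ] [627.8 269.8  40. ]
```

Run:
```python
from h import *
z=np.load('w1.npz');c1=(z['K'],z['d'],z['R'],z['t']);c2=cm('wrist');ct=cm('top')
print('tip',proj(c2,(612.2,249.4,98)),'tcp',proj(c2,(612.2,249.4,115)))
for zz in (85,95,105,113): print(zz,[onz(c,p,zz).round(1) for c,p in [(c1,(328,202)),(c2,(316,250)),(ct,(221,169.3))]])
im=r.read_camera('wrist'); cv2.imwrite('pics/w3.png',cv2.convertScaleAbs(cv2.resize(im[150:330,200:440],None,fx=3.2,fy=3.2,interpolation=2),alpha=2.5,beta=20))
```

```text
tip [[316.64441462 244.83278595]] tcp [[316.72616362 257.69700442]]
85 [array([613.1, 256.1,  85. ]), array([614.7, 258.1,  85. ]), array([615.8, 253.4,  85. ])]
95 [array([612.8, 253.3,  95. ]), array([613.7, 253.8,  95. ]), array([613.8, 251.4,  95. ])]
105 [array([612.5, 250.4, 105. ]), array([612.6, 249.4, 105. ]), array([611.8, 249.4, 105. ])]
113 [array([612.2, 248.1, 113. ]), array([611.7, 245.9, 113. ]), array([610.2, 247.8, 113. ])]
```

View pics/w3.png

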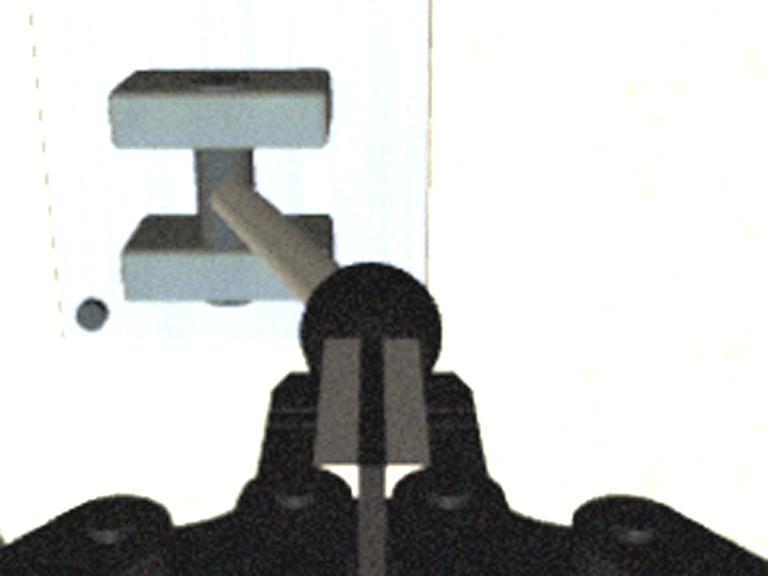

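Run:
```python
from h import *
c=cm('wrist');o=r.get_obs();R=Ro.from_euler('xyz',o['ee_rot']);p=o['tool_pos'];print(p.round(1),o['wrist_force'].round(1),ray(c,(320,200))[0].round(1))
for xo in (11,0,-11):   # tool x points to -y
    for zo in (17,0,-17,-34): 
        P=p+R.apply([xo,0,zo]);q=proj(c,P)[0];q2=proj(c,P+R.apply([0,10,0]))[0];print(xo,zo,q.round(1),'px/mm',(np.linalg.norm(q2-q)/10).round(2))
im=r.read_camera('scene');cv2.imwrite('pics/s2.png',cv2.convertScaleAbs(cv2.resize(im[150:280,330:500],None,fx=4.4,fy=4.4,interpolation=2),alpha=1.6))
```

```text
[612.2 249.4 114.9] [-0.8  0.4  0. ] [594.2 174.7 275.9]
11 17 [316.7 226.8] px/mm 1.77
11 0 [316.8 238.2] px/mm 1.94
11 -17 [317. 252.] px/mm 2.13
11 -34 [317.1 268.9] px/mm 2.38
0 17 [316.7 244.7] px/mm 1.74
0 0 [316.8 257.6] px/mm 1.9
0 -17 [316.9 273. ] px/mm 2.09
0 -34 [317.  291.9] px/mm 2.32
-11 17 [316.7 262.1] px/mm 1.71
-11 0 [316.8 276.2] px/mm 1.86
-11 -17 [316.9 293.1] px/mm 2.05
-11 -34 [317.  313.7] px/mm 2.27
```

View pics/s2.png

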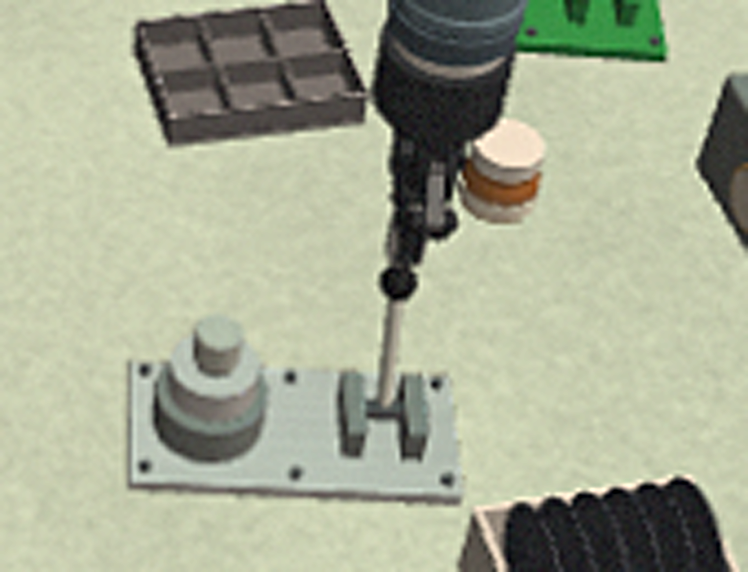

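The fingers appear to end just above the ball. I'll open, go 20 mm lower and close again, which is safe either way.

```bash
python3 -m inch '[[[0,0,0],0],[[0,0,0],0],[[0,0,0],0],[[0,0,0],0],[[0,0,0],0],[[0,0,0],0],[[0.1,0.1,1],0],[[0,0,1],0],[[0,0,0],0]]' 0 && python3 -m inch '[[[0,0,0],0],[[0,0,0],0],[[0,0,0],0],[[0,0,0],0],[[0,0,0],0],[[0,0,0],0],[[0,0,0],0]]' 1 20
python3 - <<'E'
from h import *
to((645.6,239,105))
E
```

```text
t: 6.3
tool_pos: [609.6, 248.3, 93.1]
ee_rot: [3.139, -0.002, -1.814]
wrist_force: [-0.1, -0.5, -0.1]
gripper_width: 85.4
gripper_force: 0.0
t: 7.18
tool_pos: [611.2, 248.7, 95.3]
ee_rot: [-3.141, 0.0, -1.814]
wrist_force: [0.2, -1.2, 3.8]
gripper_width: 20.3
gripper_force: 19.6
t 7.17 pos [611.2 248.7  95.3] rot [-3.141  0.    -1.814] w 20.3 q [ 0.29  0.6   0.13  1.1   0.   -1.04]
delta cm [ 0.11 -3.57 -0.97]
```

```bash
python3 -m inch '[[[0,-0.6,-0.3],0],[[0,-0.6,-0.2],0],[[0,-0.6,-0.2],0],[[0,-0.6,-0.1],0],[[0,-0.6,-0.1],0],[[0,-0.55,0],0],[[0,0,0],0],[[0,0,0],0],[[0,0,0],0]]' && python3 -m inch '[[[0,0,0],0],[[0,0,0],0],[[0,0,0],0],[[0,0,0],0],[[0,0,0],0],[[0,0,0],0],[[0,0,-2],0],[[0,0,-4],0],[[0,0,-4],0],[[0,0,0],0],[[0,0,0],0]]' 0
python3 - <<'E'
from h import *
to((645.6,239,105))
c=cm('wrist');im=r.read_camera('wrist');cv2.imwrite('pics/w4.png',im)
np.savez('w4.npz',K=c[0],d=c[1],R=c[2],t=c[3])
print('pred upright knob',proj(c,(645.6,240,120)),'45mrad err',proj(c,(632.8,243,119)))
E
```

```text
t: 8.3
tool_pos: [649.0, 239.7, 107.2]
ee_rot: [-3.134, 0.002, -1.815]
wrist_force: [0.3, -1.5, 10.3]
gripper_width: 16.0
gripper_force: 18.3
t: 9.68
tool_pos: [645.4, 240.1, 203.5]
ee_rot: [3.142, 0.0, -1.814]
wrist_force: [0.2, -0.1, -0.6]
gripper_width: 85.5
gripper_force: 0.0
t 9.68 pos [645.4 240.1 203.5] rot [ 3.142  0.    -1.814] w 85.5 q [ 0.26  0.64  0.48  1.41  0.   -1.06]
delta cm [ 0.1  -0.05  9.85]
pred upright knob [[316.11598337 210.01401862]] 45mrad err [[333.26869407 209.41908686]]
```

View pics/w4.png

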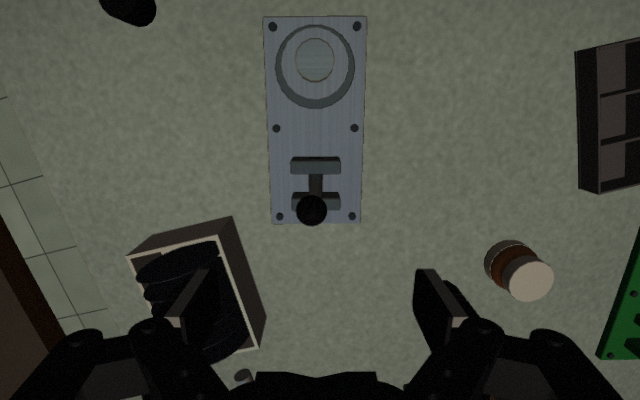

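The lever stands upright: the knob is at (312,210) against a predicted (316,210), about 0.035 rad past. The stub top is at (315,61). Next, the pliers.

```bash
python3 -m inch '[[[3.7,0.4,0],0],[[3.7,0.4,0],0],[[3.7,0.4,0],0],[[3.7,0.4,0],0],[[3.7,0.4,0],0],[[3.7,0.4,0],0],[[3.7,0.4,0],0],[[3.7,0.4,0],0],[[3.7,0.4,0],0],[[3.7,0.4,0],0],[[3.7,0.4,0],0],[[3.4,0,0],0]]' && python3 -m inch '[[[0,0,0],10],[[0,0,0],10],[[0,0,0],10],[[0,0,0],10],[[0,0,0],10],[[0,0,0],10],[[0,0,0],4],[[0,0,0],0],[[0,0,0],0]]'
python3 - <<'E'
from h import *
z=np.load('w4.npz');c4=(z['K'],z['d'],z['R'],z['t']);print('stub',onz(c4,(315,60.5),100).round(1))
to((494,-177,200),-2.936)
c=cm('wrist');im=r.read_camera('wrist');cv2.imwrite('pics/w5.png',im)
np.savez('w5.npz',K=c[0],d=c[1],R=c[2],t=c[3])
ct=cm('top');print([(n,proj(c,onz(ct,p,8)).round(0)) for n,p in [('ring',(355,174)),('hl',(360,238)),('hr',(378,235))]])
E
```

```text
t: 11.22
tool_pos: [494.7, -177.9, 202.3]
ee_rot: [3.138, 0.001, -1.814]
wrist_force: [-0.4, 0.5, 0.3]
gripper_width: 85.1
gripper_force: 0.0
t: 12.35
tool_pos: [495.9, -177.0, 203.0]
ee_rot: [3.14, -0.001, -2.93]
wrist_force: [0.5, -0.1, 0.4]
gripper_width: 85.7
gripper_force: 0.0
stub [620.4 134.7 100. ]
t 12.35 pos [ 495.9 -177.   203. ] rot [ 3.14e+00 -1.00e-03 -2.93e+00] w 85.7 q [-0.46  0.28 -0.08  1.21  0.   -0.67]
delta cm [0.19 0.04 0.3 ]
roll deg 0.3
[('ring', array([[317., 283.]])), ('hl', array([[345., 110.]])), ('hr', array([[289., 108.]]))]
```

View pics/w5.png

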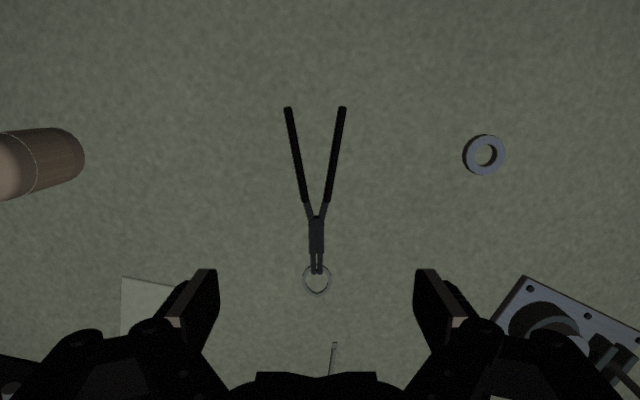

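The wrist view shows the pliers clearly: rear handle ends at (288,108) and (343,108), fork at (316,215), ring at (316,280).

Run:
```python
from h import *
z=np.load('w5.npz');c=(z['K'],z['d'],z['R'],z['t'])
im=cv2.imread('pics/w5.png');m=(im.max(2)<32).astype(np.uint8);m[:100]=0;m[275:]=0;m[:,:275]=0;m[:,355:]=0
k=max(cv2.findContours(m,0,2)[0],key=cv2.contourArea);M=np.zeros_like(m);cv2.drawContours(M,[k],0,1,-1)
mids=[]
for y in range(112,198,4):
    xs=np.flatnonzero(M[y]); a=onz(c,(xs[0],y),12);b=onz(c,(xs[-1]+1,y),12);mids.append(((a+b)/2)[:2])
    if y%16==0: print(y,xs[0],xs[-1],np.linalg.norm(a-b).round(1),((a+b)/2).round(1))
mids=np.array(mids);vx,vy,x0,y0=cv2.fitLine(mids.astype(np.float32),2,0,.01,.01).ravel();
if vx<0: vx,vy=-vx,-vy
th=np.arctan2(vy,vx);ring=onz(c,(316,280),4);rear=onz(c,(315.5,108),14)
print('yaw',th,'ring',ring.round(1),'rear',rear.round(1),np.linalg.norm((ring-rear)[:2]))
d=ring[:2]-rear[:2];d2=d/np.linalg.norm(d);print('yaw2',np.arctan2(d[1],d[0]),'grip from ring',ring[:2]-129.5*d2,'from rear',rear[:2]+75*d2)
g=ring[:2]-129.5*d2
to((*g,60),np.arctan2(d[1],d[0])-np.pi)
```

```text
112 284 345 62.7 [ 428.3 -193.1   12. ]
128 288 342 56.4 [ 443.7 -189.3   12. ]
144 291 339 50.9 [ 459.6 -185.9   12. ]
160 294 336 45.2 [ 475.9 -182.4   12. ]
176 297 334 40.5 [ 492.5 -178.2   12. ]
192 300 331 34.6 [ 509.7 -174.5   12. ]
yaw 0.22274795 ring [ 618.5 -151.1    4. ] rear [ 424.4 -193.4   14. ] 198.63888985674936
yaw2 0.21497876853464115 grip from ring [ 491.96319196 -178.68868918] from rear [ 497.68938477 -177.43835798]
t 12.4 pos [ 496.1 -177.1  203.2] rot [ 3.141e+00 -1.000e-03 -2.930e+00] w 85.2 q [-0.46  0.28 -0.08  1.21  0.   -0.67]
delta cm [ 0.42 -0.08 14.32]
roll deg -0.2
```

```bash
python3 -m inch '[[[0.2,-0.1,2],0],[[0,0,3],0],[[0,0,3],0],[[0,0,3],0],[[0,0,3],0],[[0,0,2],0],[[0,0,1.3],0],[[0,0,1],0],[[0,0,0],0],[[0,0,0],0],[[0,0,0],0]]' && python3 -m inch '[[[0,0,0],0],[[0,0,0],0],[[0,0,0],0],[[0,0,0],0],[[0,0,0],0],[[0,0,0],0],[[0,0,0],0],[[0,0,0],0],[[0,0,0],0],[[0,0,0],0]]' 1 30
python3 - <<'E'
from h import *
to((494,-178,20))
E
```

```text
t: 13.78
tool_pos: [495.4, -179.1, 21.6]
ee_rot: [-3.141, 0.001, -2.931]
wrist_force: [0.0, -0.7, 0.6]
gripper_width: 85.7
gripper_force: 0.0
t: 15.02
tool_pos: [494.7, -178.7, 20.9]
ee_rot: [3.141, 0.0, -2.931]
wrist_force: [0.2, -1.5, 0.1]
gripper_width: -0.1
gripper_force: 0.0
t 15.03 pos [ 494.7 -178.7   20.9] rot [ 3.141  0.    -2.931] w -0.1 q [-0.47  0.42 -0.38  0.77  0.   -0.68]
delta cm [0.06 0.08 0.09]
```

The fingers shut above the handles, so the real tips sit higher than stated. The ball grips agree, putting them about 22 mm behind the TCP. I'll open, go about 32 mm lower in small steps while watching the force, and close again.

```bash
python3 -m inch '[[[0,0,0],0],[[0,0,0],0],[[0,0,0],0],[[0,0,0],0],[[0,0,0],0],[[0,0,0],0],[[0.1,0.1,0.8],0],[[0,0,0.6],0],[[0,0,0.6],0],[[0,0,0],0]]' 0 && python3 -m inch '[[[0,0,0.4],0],[[0,0,0.4],0],[[0,0,0.4],0],[[0,0,0],0],[[0,0,0],0]]'
python3 - <<'E'
from h import *
to((494,-178,-12));print(r.get_obs()['wrist_force'])
E
```

```text
t: 16.27
tool_pos: [492.9, -177.6, 0.1]
ee_rot: [3.141, -0.001, -2.931]
wrist_force: [0.4, 0.6, 0.2]
gripper_width: 85.5
gripper_force: 0.0
t: 16.9
tool_pos: [493.6, -177.9, -11.1]
ee_rot: [3.142, 0.0, -2.931]
wrist_force: [0.1, 0.2, -0.0]
gripper_width: 85.4
gripper_force: 0.0
t 16.9 pos [ 493.6 -177.9  -11.1] rot [ 3.142  0.    -2.931] w 85.4 q [-0.47  0.46 -0.42  0.69  0.   -0.68]
delta cm [-0.04 -0.01  0.09]
[ 0.07736213  0.15232949 -0.02383386]
```

```bash
python3 -m inch '[[[0,0,0],0],[[0,0,0],0],[[0,0,0],0],[[0,0,0],0],[[0,0,0],0],[[0,0,0],0],[[0,0,0],0],[[0,0,0],0]]' 1 28
python3 - <<'E'
from h import *
c=cm('wrist');im=r.read_camera('wrist');cv2.imwrite('w6.png',im);to((494,-178,-20))
E
```

```text
t: 17.9
tool_pos: [495.0, -179.1, -9.2]
ee_rot: [-3.139, 0.002, -2.931]
wrist_force: [-2.1, -0.0, 11.9]
gripper_width: 20.0
gripper_force: 27.7
t 17.95 pos [ 495.1 -179.1   -9.2] rot [-3.139e+00  2.000e-03 -2.931e+00] w 20.3 q [-0.47  0.46 -0.42  0.69 -0.   -0.68]
delta cm [0.08 0.13 1.08]
```

Gripped: width 20 mm with the squeeze at 28 N. I'll lift and look.

```bash
python3 -m inch '[[[0,0,-0.2],0],[[0,0,-0.6],0],[[0,0,-1],0],[[0,0,-2],0],[[0,0,-2.5],0],[[0,0,-2.5],0],[[0,0,-2.5],0],[[0,0,-2],0],[[0,0,-0.7],0],[[0,0,0],0],[[0,0,0],0]]'
python3 - <<'E'
from h import *
c=cm('wrist');im=r.read_camera('wrist');s=r.read_camera('scene');to((494,-178,130));np.savez('w7.npz',K=c[0],d=c[1],R=c[2],t=c[3]);np.save('s7.npy',s)
a=cv2.convertScaleAbs(im[150:400,200:440],alpha=2.5,beta=10);b=cv2.convertScaleAbs(s[160:290,200:330],alpha=1.6)
b=cv2.resize(b,(416,416),interpolation=2);a=cv2.resize(a,(384,400));b=cv2.resize(b,(400,400))
cv2.imwrite('pics/w7.png',np.hstack([a,b]));cv2.imwrite('w7raw.png',im)
E
```

```text
t: 19.32
tool_pos: [492.8, -177.6, 127.9]
ee_rot: [3.14, -0.001, -2.931]
wrist_force: [-0.5, 0.4, -1.4]
gripper_width: 19.9
gripper_force: 27.5
t 19.43 pos [ 492.8 -177.5  127.9] rot [ 3.140e+00 -2.000e-03 -2.931e+00] w 20.0 q [-0.47  0.32 -0.23  1.03  0.   -0.68]
delta cm [-0.11 -0.07 -0.21]
```

View pics/w7.png

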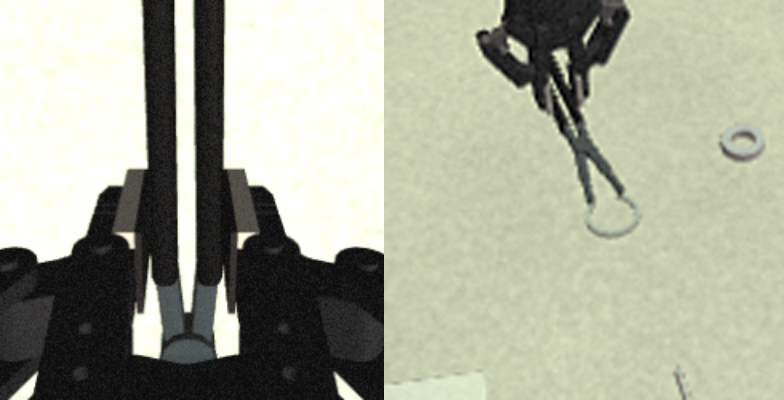

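The pliers are up and level, with the ring spread (scene pixel about (274,230)). I'll locate the ring from both fixed cameras by masking it against the earlier images.

```bash
cat > ring.py <<'E'
from h import *
def pred():
    o=r.get_obs();R=Ro.from_euler('xyz',o['ee_rot']);return o['tool_pos'],R,o['tool_pos']+R.apply([-130,0,-11])
def find(n,im,P,show=True,pad=4):
    c=cm(n);T=[[P[0]+23*np.cos(a),P[1]+23*np.sin(a),P[2]] for a in np.linspace(0,6.28,40)]
    q=proj(c,T);x0,y0=(q.min(0)-pad-2).astype(int);x1,y1=(q.max(0)+pad+3).astype(int)
    f=im[y0:y1,x0:x1].astype(int);d=f[...,0]-f[...,2]
    print(n,'pred px',proj(c,P)[0].round(1),'off',x0,y0,'bbox pred',q.min(0).round(1),q.max(0).round(1))
    if show:
        for row in d: print(' '.join(f'{v:3d}' for v in row))
    return c
E
python3 - <<'E'
from ring import *
p,R,P=pred();print(P.round(1))
find('scene',np.load('s7.npy'),P)
im=r.read_camera('top');cv2.imwrite('t7.png',im);find('top',im,P)
E
```

```text
[ 619.9 -150.4  138.7]
scene pred px [274.2 228.9] off 259 216 bbox pred [265.3 222.3] [283.2 235.7]
-14 -15 -17 -15  -3   4   6  -1 -18 -15 -15 -12  -6   2   1  -7 -14 -16 -16 -16 -16 -15 -16 -16 -17 -16 -16 -16 -14 -14 -16
-15 -15 -16 -16  -9   2   5  -5 -18 -18 -15 -17 -14  -3   4   3  -9 -17 -16 -16 -15 -15 -14 -16 -15 -16 -14 -15 -13 -14 -16
-16 -15 -15 -15 -10  -3   6   1 -16 -16 -14 -15 -16 -10  -3   4   1 -14 -16 -15 -15 -15 -15 -16 -16 -14 -15 -15 -15 -16 -14
-15 -15 -14 -17 -15  -6   5  -1 -16 -17 -16 -15 -15 -17 -11   1   4  -3 -14 -16 -15 -15 -15 -15 -14 -16 -14 -14 -15 -14 -16
-15 -15 -15 -16 -17 -10   5   3 -10 -17 -16 -15 -14 -16 -16  -6   3   5  -5 -17 -14 -15 -14 -16 -14 -15 -14 -15 -15 -15 -16
-14 -14 -16 -16 -17 -16   0   1  -8 -17 -15 -15 -16 -17 -15 -14  -3   3  -2 -12 -17 -15 -15 -16 -17 -14 -16 -16 -16 -14 -15
-15 -15 -16 -17 -16 -15  -4   3  -4 -17 -16 -15 -15 -17 -16 -19 -11  -1  -4 -14 -16 -16 -15 -15 -15 -15 -14 -16 -15 -15 -15
-17 -15 -15 -16 -16 -15  -9   3   0 -13 -16 -17 -16 -16 -17 -16 -12  -1  -5  -8 -11 -15 -15 -16 -14 -16 -15 -15 -15 -15 -15
-15 -15
[... 4964 characters left out ...]
   9
-18 -20 -19 -19 -20 -18 -19 -17 -19 -18 -19  -6   6  -7 -19 -19 -18 -19 -21 -18   3   2 -14 -18 -18 -15  -2   8  10
-19 -19 -19 -17 -21 -19 -17 -18 -20 -19 -18 -14   7  -2 -17 -19 -19 -19 -20 -19  -1   1 -12 -18 -18 -13   5   9  10
-18 -18 -19 -19 -17 -19 -19 -18 -18 -19 -19 -18  -4   2 -15 -21 -21 -19 -19 -18  -4   2 -12 -19 -18  -4   7  10   9
-18 -19 -19 -18 -18 -17 -17 -18 -17 -17 -18 -17  -7   4  -7 -17 -18 -19 -19 -18  -8   3 -10 -20 -16   4   9   8   9
-19 -18 -19 -18 -19 -18 -18 -19 -20 -19 -19 -18 -13   3   2 -13 -16 -18 -19 -16   0   6  -5 -15 -13   6   8   8  10
-17 -17 -17 -18 -18 -19 -20 -20 -18 -19 -19 -19 -17  -9   5  -5 -15 -18 -19 -16   5   5   1 -10 -11   6   9   7   9
```

Run:
```python
from ring import *
ct=cm('top');cs=cm('scene')
A=np.zeros((3,3));b=np.zeros(3)
L=[(ct,(359.05,165.4)),(cs,(273.7,229.1))]
for c,p in L:
    o,v=ray(c,p);v/=np.linalg.norm(v);M=np.eye(3)-np.outer(v,v);A+=M;b+=M@o
X=np.linalg.solve(A,b);p,R,P=pred();print('ring',X.round(1),'P',P.round(1),'tool frame',R.inv().apply(X-p).round(1),[(proj(c,X)[0]-q).round(2) for c,q in L])
for n,c in [('top',ct),('scene',cs)]:
    im=cv2.imread(f'pics/{n}0.png');T=[[620.3+15*np.cos(a),134.5+15*np.sin(a),100] for a in np.linspace(0,6.28,60)]
    q=proj(c,T);print(n,q.min(0).round(1),q.max(0).round(1),proj(c,(620.3,134.5,100)).round(1))
    x0,y0=(q.min(0)-4).astype(int);x1,y1=(q.max(0)+5).astype(int);print(x0,y0)
    for row in im[y0:y1,x0:x1,1]: print(' '.join(f'{v:3d}' for v in row))
```

```text
ring [ 619.8 -150.4  137.8] P [ 620.  -150.4  138.8] tool frame [-1.298e+02  1.000e-01 -1.000e+01] [array([0.49, 0.06]), array([0.55, 0.01])]
top [255.7 162.1] [266.  172.2] [[260.9 167.1]]
251 158
117 128 141 139 139 139 138 138 137 139 138 140 139 138 133 144 145 139 133 143
139 141 140 138 137 139 140 139 139 137 137 138 137 137 138 141 141 136 136 143
138 140 142 140 139 140 140 141 134 122 121 111 115 117 104 119 130 139 139 140
143 140 139 137 140 133 123 139 129 131 129 124 128 126 119 116 108 105 113 138
140 140 139 140 136 121 117 139 137 138 136 139 139 141 138 134 122  99  92 107
139 137 138 137 124 126 134 139 137 138 136 135 132 133 139 139 137 125 100  87
141 138 135 119 119 135 137 136 136 137 139 135 132 136 138 141 139 138 124 100
140 135 112 112 134 138 135 134 137 137 138 138 134 135 131 125 138 141 139 123
138 130 104 124 138 140 135 135 137 139 137 136 135 134 122 100 139 140 141 133
137 124 111 135 140 136 134 136 138 138 138 136 135 133 125  91 127 139 140 133
135 119 112 139 137 136 135 136 140 139 139 136 138 136 123  86 106 139 140 137
132 109 102 139 138 13
[... 1403 characters left out ...]
 114 120 122 124 126 127 125
123 121 121 110  83 110 115 115 115 115 116 117 115 112 115 121 126 128 129 126 126
122 117 116 107  69  95 116 114 115 115 117 117 116 113 113 119 129 131 129 128 122
119 120 119 107  49  67 105 116 116 118 117 118 118 112 102 108 126 128 130 127 126
115 115 120 107  43  47  76  97 106 114 116 110 111 100  95 108 120 127 128 124 125
117 116 120 106  35  47  55  60  73  93  90  88  82  76  93 114 118 122 124 122 124
117 117 122 105  37  52  56  58  58  55  63  71  75  79  95 117 116 117 118 120 123
117 117 119 107  53  51  56  62  60  61  66  72  80  80 101 120 116 116 119 123 125
115 114 116 112  84  46  56  58  59  63  67  75  78  87 107 120 117 118 117 115 119
```

The ring sits at about (-130, 1, -11.5) mm in the tool frame. The stub projection in the top view agrees within 0.4 px. I'll move over the stub at the same height and heading.

```bash
python3 -m inch '[[[-0.2,1.2,0],0],[[-0.5,2.3,0],0],[[-0.5,2.3,0],0],[[-0.6,2.6,0],0],[[-0.6,2.6,0],0],[[-0.6,2.6,0],0],[[-0.6,2.6,0],0],[[-0.6,2.6,0],0],[[-0.6,2.6,0],0],[[-0.5,2.6,0],0],[[-0.5,2.3,0],0],[[-0.2,1.4,0],0]]' && python3 -m inch '[[[0,0,0],0],[[0,0,0],0],[[0,0,0],0]]'
python3 - <<'E'
from ring import *
to((493.6,106.1,127.9),-2.931)
p,R,P=pred();P=p+R.apply([-129.8,1.2,-11.5]);print(P)
for n in ['top']:
    im=r.read_camera(n);c=cm(n);T=[[P[0]+20.7*np.cos(a),P[1]+20.7*np.sin(a),P[2]] for a in np.linspace(0,6.28,60)]
    q=proj(c,T);print(n,'ring pred',q.min(0).round(1),q.max(0).round(1))
    x0,y0=(q.min(0)-4).astype(int);x1,y1=(q.max(0)+5).astype(int);print(x0,y0)
    for row in im[y0:y1,x0:x1,1]: print(' '.join(f'{v:3d}' for v in row))
E
```

```text
t: 20.98
tool_pos: [493.7, 107.0, 128.7]
ee_rot: [3.141, -0.0, -2.93]
wrist_force: [-0.0, 0.7, -1.8]
gripper_width: 19.8
gripper_force: 27.5
t: 21.35
tool_pos: [494.4, 104.7, 128.9]
ee_rot: [-3.141, -0.0, -2.932]
wrist_force: [0.3, 0.1, -1.7]
gripper_width: 19.7
gripper_force: 27.5
t 21.35 pos [494.4 104.7 128.9] rot [-3.141 -0.    -2.932] w 19.7 q [ 0.08  0.28 -0.28  1.01 -0.   -0.13]
delta cm [0.05 0.15 0.1 ]
roll deg -0.1
[621.09246772 132.89669471 140.37475306]
top ring pred [252.6 156.8] [267.2 171.1]
248 152
164 163 161 164 165 165 165 161 163 161 156 135  98  99  98  84  85  85  71  70  67  94 152 153
147 141 154 163 163 162 163 159 159 158 149  98  55  59  57  57  58  57  60  57  37  63 141 154
145 144 149 136 129 117 122 123 123 122 114  92  62  62  65  63  64  65  66  62  34  49 119 160
 97  95  94  81  75  65  72  74  75  69  61  78  67  67  70  70  68  70  67  65  33  43 108 161
 58  56  56  59  58  58  59  59  58  50  41  74  72  72  70  69  72  74  71  67  31  29  69 124
 62  64  62  64  65  67  65  64  63  51  45  75  75  73  77  74  75  76  76  67  29  23  38 102
 70 
[... 1023 characters left out ...]
  88  88  81  58  40  33  36
 86  87  87  88  88  87  87  87  82  58  49  92  89  87  86  87  87  87  84  81  64  33  33  39
 87  89  89  88  89  90  91  89  85  64  50  93  85  86  85  88  86  86  87  84  69  32  35  38
 92  91  89  90  90  90  90  91  89  67  52  94  87  87  88  85  84  86  86  87  70  30  34  40
 92  90  90  91  90  90  91  93  87  71  53  95  84  85  86  87  85  85  85  84  67  31  30  44
 91  92  93  91  93  94  92  93  92  71  53  97  86  87  83  87  87  85  85  84  69  33  33  42
 92  93  91  94  94  94  93  93  90  74  61  97  86  86  86  87  86  86  87  84  75  30  37  44
 93  94  94  93  93  93  93  95  94  80  62  97  86  85  88  88  85  85  86  87  74  28  36  46
```

The arm occludes the top view here. I'll apply the small correction and check the ring in the scene view, where a stub bias of (-1,+1) px is known.

```bash
python3 -m inch '[[[0,0.1,0.5],0],[[0,0,0.5],0],[[0,0,0.3],0],[[0,0,0],0],[[0,0,0],0],[[0,0,0],0]]'
python3 - <<'E'
from ring import *
to((493.6,106.1,61.5),-2.931)
p,R,P=pred();P=p+R.apply([-129.8,1.2,-11.5]);print(P)
im=r.read_camera('scene');cv2.imwrite('s8.png',im)
find('scene',im,P,pad=3)
E
```

```text
t: 22.15
tool_pos: [494.3, 106.5, 116.1]
ee_rot: [3.142, 0.0, -2.931]
wrist_force: [-0.7, 0.1, -1.7]
gripper_width: 19.8
gripper_force: 27.5
t 22.15 pos [494.3 106.5 116.1] rot [ 3.142  0.    -2.931] w 19.8 q [ 0.09  0.29 -0.3   0.98  0.   -0.12]
delta cm [ 0.08 -0.02  5.46]
roll deg -0.0
[621.00207171 134.81013666 127.65587819]
scene pred px [381.7 217.8] off 367 206 bbox pred [373.  211.5] [390.4 224.3]
-14 -10   5   3   6  -1 -18 -16 -13  -5  -3   1   1  -8 -15 -15 -13 -17 -15 -14 -15 -14 -16 -14 -14 -15 -14 -16 -14
-16 -14  -3   2   4 -10 -18 -16 -15 -13  -9  -1   4   0 -10 -15 -16 -15 -16 -15 -14 -14 -14 -15 -16 -15 -15 -13 -15
-15 -16 -11  -1   4  -8 -16 -16 -13 -15 -17 -10  -1   3  -1 -10 -15 -16 -14 -15 -16 -15 -15 -15 -16 -14 -17 -16 -14
-16 -15 -16 -11   4   1  -9 -17 -16 -15 -15 -17  -8  -2   4   1 -10 -16 -15 -16 -16 -15 -17 -15 -15 -16 -16 -15 -14
-15 -13 -16 -15   0   3  -6 -15 -17 -15 -15 -15 -15  -9   2   3   0 -11 -15 -16 -14 -15 -16 -16 -14 -14 -16 -15 -15
-15 -15 -15 -13 -10   3   2 -10 -16 -16 -15 -15 -18 -14  -6  -1   0 -12 -17 -15 -17 -13 -15 -15 -14 -16 -16 -15
[... 1392 characters left out ...]
 -15
-15 -15 -15 -13 -16 -15 -16 -12  -5  -5  -6  -6  -5  -5  -5  -5  -6  -4  -7  -9 -12 -15 -18 -17 -16 -16 -14 -16 -14
-15 -14 -16 -14 -16 -15 -13  -8  -5  -6  -7  -8  -8  -7  -6  -7  -9  -7 -11 -16 -15 -17 -15 -16 -16 -16 -16 -15 -15
-16 -15 -12 -16 -13 -12  -5  -3  -8  -4  -5  -6  -6  -5  -7  -7  -5  -7 -11 -17 -17 -15 -15 -16 -16 -15 -15 -14 -15
-15 -14 -15 -12  -6  -1  -2  -6  -8  -8  -7  -5  -5  -5  -5  -3  -2  -3  -9 -15 -18 -16 -15 -16 -16 -16 -15 -14 -16
-15 -16 -15  -5  -1  -2   0  -3  -8 -10  -8  -6  -6  -6  -4  -4  -4  -5  -1  -6 -13 -17 -15 -15 -16 -16 -14 -15 -15
-16 -16 -10  -1  -1  -2  -2  -4  -6  -6 -10  -8  -5  -5  -6  -7 -12  -9  -2   0  -6 -15 -16 -15 -16 -14 -13 -15 -16
```

The ring matches its prediction once the known bias is removed (ring 380.75 against 381.7-1). Descending.

```bash
python3 -m inch '[[[0.1,0,0.5],0],[[0,0,0.7],0],[[0,0,0.7],0],[[0,0,0.7],0],[[0,0,0.7],0],[[0,0,0.5],0],[[0,0,0],0],[[0,0,0],0]]'
python3 - <<'E'
from ring import *
to((493.6,106.1,61.5),-2.931); o=r.get_obs();print(o['wrist_force'],o['moment'])
E
```

```text
t: 23.2
tool_pos: [493.4, 106.3, 78.1]
ee_rot: [3.142, 0.0, -2.931]
wrist_force: [-0.6, 0.6, -2.8]
gripper_width: 20.2
gripper_force: 27.5
t 23.2 pos [493.4 106.3  78.1] rot [ 3.142  0.    -2.931] w 20.2 q [ 0.09  0.32 -0.36  0.89  0.   -0.12]
delta cm [-0.02 -0.02  1.66]
roll deg -0.0
[-0.63690214  0.55507912 -2.75719474] [-0.02497446  0.08675288  0.0001399 ]
```

```bash
python3 -m inch '[[[0,0,0.4],0],[[0,0,0.4],0],[[0,0,0.4],0],[[0,0,0.3],0],[[0,0,0],0],[[0,0,0],0],[[0,0,0],0],[[0,0,0],0]]'
python3 - <<'E'
from ring import *
to((493.6,106.1,62.5),-2.931); o=r.get_obs();print(o['wrist_force'],o['moment'])
p,R,P=pred();P=p+R.apply([-129.8,1.2,-11.5]);print(P)
im=r.read_camera('scene');cv2.imwrite('s9.png',im);c=cm('scene')
g=np.array([[P[0]+20.7*np.cos(a),P[1]+20.7*np.sin(a),P[2]] for a in np.linspace(0,6.28,60)]);q=proj(c,g)+[-1,1]
print('ring px expected',q.min(0).round(1),q.max(0).round(1))
x0,y0=(q.min(0)-5).astype(int);x1,y1=(q.max(0)+8).astype(int);print(x0,y0)
for row in im[y0:y1,x0:x1,1]: print(' '.join(f'{v:3d}' for v in row))
# knob
m=(im.max(2)<40).astype(np.uint8);m[:195]=0;m[235:]=0;m[:,:405]=0;m[:,440:]=0
for k in cv2.findContours(m,0,2)[0]:
    if cv2.contourArea(k)>8: print('dark',cv2.minEnclosingCircle(k))
print('knob upright px',proj(c,(645.6,240,120))+[-1,1],'tilt .15',proj(c,(658.4,237,119))+[-1,1])
E
```

```text
t: 24.2
tool_pos: [493.3, 106.3, 63.0]
ee_rot: [3.142, 0.0, -2.931]
wrist_force: [-0.3, -0.7, -1.7]
gripper_width: 19.8
gripper_force: 27.5
t 24.2 pos [493.3 106.3  63. ] rot [ 3.142  0.    -2.931] w 19.8 q [ 0.09  0.34 -0.38  0.85  0.   -0.12]
delta cm [-0.03 -0.03  0.05]
roll deg -0.0
[-0.26818181 -0.68190266 -1.69838796] [-0.00469526  0.06142706 -0.01964711]
[619.94764692 134.58166872  74.57429792]
ring px expected [371.1 226.1] [386.3 237.5]
366 221
135 123  45  35  61 103 139 137 138 129  89  77  91 103 113 126 127 130 130 130 128 126 126 124 125 127 124 125
132 129  98  38  46  80 125 132 129 126 127 124 122 122 120 123 125 126 129 130 129 126 125 123 127 126 124 127
131 132 128  86  37  62 104 131 120 110 117 117 120 119 118 119 117 116 120 128 126 126 127 127 126 127 129 129
127 131 137 121  36  62  99 116 108 118 117 117 116 120 118 120 116 117 117 125 127 128 128 129 130 130 131 131
127 131 136 121  60  41  61  77  92 117 119 118 119 119 119 120 119 116 121 127 130 133 132 130 130 128 129 128
129 130 133 125  83  31  50  58  80  97 119 120 117 118 118 119 119 114 117 122 13
[... 1472 characters left out ...]
6 114 121 121
 74  90  80  54  52  56  57  59  59  57  61  73  82  92  94  89  77  74  80  84  87  88  85  83  97 118 120 120
 63  88  84  66  54  58  63  61  64  63  65  62  62  64  67  71  76  78  85  89  88  86  83  83  94 114 121 120
 49  81  87  80  68  59  60  60  64  62  66  63  65  67  74  76  80  83  85  87  87  85  86  81  97 118 120 121
 36  62  81  89  83  72  63  63  61  66  67  67  66  73  74  77  80  82  85  88  87  86  87  74 101 126 122 121
 32  38  65  79  85  82  75  76  67  65  64  64  65  71  73  77  82  77  81  86  86  87  83  69 103 123 122 120
dark ((421.5, 222.5), 3.8079864978790283)
knob upright px [[421.05108212 222.3517789 ]] tilt .15 [[421.42687168 226.28507777]]
```

```bash
python3 -m inch '[[[0,0,0.1],0],[[0,0,0],0],[[0,0,0],0],[[0,0,0],0],[[0,0,0],0],[[0,0,0],0]]' && python3 -c "
from cell import r
print(r.sign_off())"
```

```text
t: 25.0
tool_pos: [493.2, 106.3, 62.0]
ee_rot: [3.142, 0.0, -2.931]
wrist_force: [0.1, 0.5, -2.4]
gripper_width: 19.8
gripper_force: 27.6
the job is handed in; nothing more can be done
None
```

I handed the job in at 25.0 s without seeing a verdict: by my measurements the lever is upright and the spread ring is held level around the stub, within about 1 mm of the groove's height.

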